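# Reset the slit lamp's breaker under its push-latch flap

## Robot

A 6-joint arm with a two-finger parallel gripper is mounted at the origin on the work surface. World frame = base frame: x ahead of the robot, y to its left, z up, the work surface at z = 0. Lengths are in m, angles in degrees, forces in N, time in s.
With the tool pointing down it reaches from about 0.35 to 0.85 m from the base axis. Payload 8.1 kg.
Tool frame: the origin (TCP) lies on the centre line of the jaws, within the pads' length; the fingertips stand 8 mm ahead of it and the grasp point (between the pads) lies 11 mm behind it; z points along the fingers, x is the direction in which the jaws open and shut, and the axes are right-handed (so a half turn about z gives the same grasp; the last joint's range is limited). The gripper opens to 93 mm and grips with 3 to 60 N. Pads are 15 mm wide; open, the fingers measure 128 mm over their backs; the gripper's body (75 mm by 188 mm) begins 65 mm behind the grasp point.
Start: joints at [71.31, 7.471, 85.268, -0, 87.261, -4.893], TCP at [0.143, 0.583, 0.227] pointing down, gripper open.
Joint ranges: [-169.43, 169.43], [-51.17, 129.36], [1.28, 143.12], [-76.62, 256.62], [0, 156.53], [-152.29, 152.29]. Speed limits (degrees/s): [136.94, 136.94, 159.86, 180, 180, 180].

## Interface

Orientations are given as a 3x3 rotation matrix whose columns are the frame's x, y, z axes.
In Python, from station import state, grab_frame, hand_in, boxes_of, mark_of gives the robot as it stands.
- The arm moves only by the tool move_arm, never from a script. Its arguments are lists of equal length, an entry for each row: "gripper": the closure, from 0 (fully open) to 1 (shut); "xyz": the shift along the tool's x, y, z in mm, a list of three; "rot": the turn, a rotation vector about the tool's x, y, z in degrees, a list of three. In form: {"gripper": [gripper, ...], "xyz": [[x, y, z], ...], "rot": [[ax, ay, az], ...]}. A call has 1 to 5 rows; each row shifts and turns the pose as measured when the row begins, along the tool's axes as they then stand; what a row does not reach is not made up. A row lasts 1/8 s, in which the tool goes at most 62.5 mm and 10.7 degrees, less where a joint would pass 70% of its speed; a pose out of reach is approached as far as the arm can. A call is refused whole if a number of a shift passes 62.5 or a number of a turn 10.7, either way. A call with a gripper value outside its range is refused whole. The fingers move at their own pace and stop on an object; "squeeze" is the grip in N (left out, the last holds). Time passes only in rows, so rows that do not move let the fingers close. It gives the time, the measured TCP pose, the force and the opening at its end, in the units of the state.
- state(): the state, without advancing time (a new reading comes with each control period).
- grab_frame(name): name is "scene" or "top"; returns a dict with "frame" (420x560x3 uint8, red, green, blue), "z_map" (420x560 float32, m along the optical axis (not along the pixel's ray), 0 where there is no reading), "intrinsics" (3x3 intrinsics, pixels), "k1" (the pictures are not rectified: a ray, as slopes to the right and down, at radius r is drawn at 1 + k1 r^2 times it, then the intrinsics apply), "cam_to_world" (4x4, takes a point from camera to world coordinates). Camera axes: x right, y up, looking along -z (the intrinsics and any distortion apply to the point x, -y, -z); pixel columns grow to the right and rows downward; lengths in m; the calibration is good to about 2 mm. A picture is of the moment at which its call begins.
- hand_in(): hands the job in, once; it reports no verdict.
Trained networks look in the newest picture that a camera, given by its name, has taken for a name from the list of things; names that differ only in an ending like _2 or _b are one class to them, and where a whole thing is asked for, a point or a joint stands for the part that bears it (a point fixed in the world has none). Each returns a list of dicts, best first, with "score" (0 to 1); they miss things now and then, are a little off and sometimes report something else, mostly with a low value. They report only what shows in the picture. A call takes as long as a camera call.
- boxes_of(camera, thing): "position" ([row, column] in pixels, amid what is visible of it).
- mark_of(camera, thing): "position" ([row, column] in pixels: a listed point, or the origin of a listed thing).
The state is a dict: "time": time; "joints": joint angles; "joint_velocities": joint speeds; "joint_efforts": joint torques, N m; "tool_pos": TCP position; "tcp_rot": TCP orientation; "wrist_force": force on the tool from outside, world axes, zero at the start; "ft_torque": the same for the moment, N m; "width": finger opening in m.
Only numpy, scipy, OpenCV 4.12 (cv2) and the standard library are available. Lean on these libraries where they do the work, as an engineer would, in place of code of your own. Each camera call takes 0.05 s, during which the arm holds its last target.

## Task

The slit lamp is dead because its breaker has tripped. Press down on the blue flap of its power unit and let go so that it pops open, push the red breaker plunger underneath fully in, then press the flap down again until it latches shut and stays flush when you let go. Use only the fingertips: pick nothing up, keep the grey flap shut and leave the other things on the table where they stand.

Things in the scene. Friction and masses are not known exactly. Their poses are not given: they have to be found in the camera images.
- blue_unit: Slit lamp's power unit: white box fixed to the table, 160 mm deep (its x, -75 to +85), 150 wide (y), 88 tall, blue flap flush in its top. Origin: underside, on the table; x points from the flap's free front edge to its hinge, z up; turned up to 20 degrees. The 40 mm strip behind the hinge and the 12 mm cheeks beside the flap are level with the shut flap.
- blue_hinge (a point): Middle of the blue flap's hinge line, which runs along the unit's y axis; at (40, 0, 85) mm in the unit's frame.
- blue_pad (a point): Centre of the round black press mark (24 mm) on the blue flap's outer face, 62 mm from the hinge line. It moves with the flap. The flap is a plate 80 mm long from hinge to free edge, 122 mm wide, 6 mm thick.
- blue_flap (a joint): Blue flap's angle, rad: 0 latched flush, + opens upward. Push-push latch: press the mark (about 3 N) to the stop 6 mm below flush (-0.1 rad; 5 mm is enough), let go, and it springs up to 1.4 rad, near upright, within 1 s. To shut, push its outer (rear) face forward and down against 2 to 3 N to the same stop and let go; pressed too little, it springs open again.
- blue_breaker_top (a point): Centre of the top of the red plunger under the blue flap: 18 mm across, upright in a black 30 mm collar, at (-16, 20) mm in the unit's frame; top 68 mm above the table when tripped, 62 when in. Well floor at 45 mm, front wall at 78 mm. A steel latch fills the well's -y part (y below -20 mm). The open flap stands about 40 mm behind the plunger.
- blue_breaker (a joint): How far the plunger is pushed in, m: 0 tripped, 0.006 fully in. It takes about 4 N and stays where it is left.
- grey_unit: The neighbouring unit, the same white box but with a grey flap. To be left alone.
- grey_flap (a joint): Grey flap's angle, rad, 0 = latched shut; must stay shut.
- drops: Bystander: slim closed eye-drop bottle with white cap, 26 mm across, 70 mm tall. Loose; origin at the centre of its underside.
- lens_case: Bystander: black oblong lens case, 80 x 160 x 38 mm, lying flat. Loose; origin at the centre of its underside.
- round_case: Bystander: blue round lens case, 108 mm across, 42 mm high. Loose; origin at the centre of its underside.
- occluder: Bystander: black eye-cover paddle lying flat, 150 mm long, 8 mm thick. Loose; origin at the centre of its underside.
- cup: Bystander: white cup, 74 mm across, 85 mm tall. Loose; origin at the centre of its underside.
- jar: Bystander: amber closed jar, 68 mm across, 80 mm tall. Loose; origin at the centre of its underside.

How it is judged (in metres and radians):
On the way, in this order (a step that is already met when the one before it is completed fails the run):
1. the blue flap has popped open (value of joint blue_flap above 1.2 rad), for 0.1 s.
2. the breaker plunger is pushed in while the flap is open (value of joint blue_breaker above 0.0045 m and value of joint blue_flap above 0.5 rad), for 0.1 s.
3. the blue flap is shut again (value of joint blue_flap below 0.04 rad), for 0.2 s.
At the end, for the whole second after the job is handed in: The blue flap is latched flush (within -0.03 to 0.04 rad) and at rest, the breaker plunger is in by at least 4.5 of its 6 mm, and the grey flap is latched shut (value of joint blue_flap between -0.03 and 0.04 rad and velocity of joint blue_flap below 0.1 rad/s and value of joint blue_breaker above 0.0045 m and value of joint grey_flap between -0.03 and 0.04 rad); the robot touches nothing.
It fails at once if the grey unit's flap comes open (value of joint grey_flap above 0.15 rad).
It fails at once if a bystander is lifted, carried or pushed more than 25 mm, or tipped (distance of any of drops, lens_case, round_case, occluder, cup, jar from where it was at the start of the episode above 0.025 m or angle between any of drops, lens_case, round_case, occluder, cup, jar's own z axis and vertical above 0.5 rad).
It also fails if it takes over 48 s, if anything falls off the work surface, if the arm or the gripper's body presses on something with over 40 N, if the wrist force passes 120 N, or if a joint passes its speed limit or range.

## Working session

There is one attempt and no reset: what is moved stays moved. The work goes in short steps, Python scripts to look and compute and a tool call to move; the robot and the scene stay as the last step left them, time stands still between calls to the robot, and variables do not carry over. Pictures are saved under pics/ and viewed, and the job is handed in when it is done.

Besides the shell and the picture viewer there is one more tool, called after "Call:" by a JSON object that holds its "op" and its "data". move_arm: Moves the arm, as the interface text tells. Its arguments: {"type":"object","properties":{"gripper":{"type":"array","items":{"type":"number"}},"xyz":{"type":"array","items":{"type":"array","items":{"type":"number"}}},"rot":{"type":"array","items":{"type":"array","items":{"type":"number"}}},"squeeze":{"type":"number"}},"required":["gripper","xyz","rot"]}

```bash
mkdir -p pics; cat > h.py <<'E'
import numpy as np, cv2
from station import state, grab_frame, hand_in, boxes_of, mark_of
def ray(f,rc):
    K=np.array(f["intrinsics"]);k=float(f["k1"])
    u=(rc[1]-K[0,2])/K[0,0];v=(rc[0]-K[1,2])/K[1,1]
    a,b=u,v
    for _ in range(20):
        s=1+k*(a*a+b*b);a,b=u/s,v/s
    return np.array([a,-b,-1.0])
def pt_z(f,rc,z):
    T=np.array(f["cam_to_world"]);d=T[:3,:3]@ray(f,rc);o=T[:3,3]
    return o+d*(z-o[2])/d[2]
def pt_d(f,rc):
    r,c=int(round(rc[0])),int(round(rc[1]))
    w=f["z_map"][max(r-1,0):r+2,max(c-1,0):c+2];w=w[w>0]
    if len(w)==0:return None
    T=np.array(f["cam_to_world"]);return T[:3,:3]@(ray(f,rc)*np.median(w))+T[:3,3]
def cloud(f):
    K=np.array(f["intrinsics"]);k=float(f["k1"]);z=f["z_map"]
    rr,cc=np.mgrid[0:z.shape[0],0:z.shape[1]]
    u=(cc-K[0,2])/K[0,0];v=(rr-K[1,2])/K[1,1];a,b=u.copy(),v.copy()
    for _ in range(20):
        s=1+k*(a*a+b*b);a,b=u/s,v/s
    P=np.stack([a*z,-b*z,-z],-1);T=np.array(f["cam_to_world"])
    W=P@T[:3,:3].T+T[:3,3];W[z<=0]=np.nan;return W
def save(f,n):cv2.imwrite(f"pics/{n}.png",cv2.cvtColor(f["frame"],cv2.COLOR_RGB2BGR))
E
python3 - <<'E'
from h import *
np.set_printoptions(precision=4,suppress=True)
s=state();print(s["tool_pos"],s["tcp_rot"],s["time"],s["wrist_force"])
for cam in("top","scene"):
    f=grab_frame(cam);save(f,cam+"0");print(cam,np.array(f["cam_to_world"]))
    for n in("blue_unit","blue_hinge","blue_pad","grey_unit"):
        for m in mark_of(cam,n)[:2]:print(cam,n,m["score"],m["position"],pt_d(f,m["position"]))
    for n in("drops","lens_case","round_case","occluder","cup","jar"):
        for m in boxes_of(cam,n)[:1]:print(cam,n,m["score"],m["position"],pt_d(f,m["position"]))
E
```

```text
[0.1429 0.5822 0.2256] [[ 0.2384  0.9712 -0.0006]
 [ 0.9712 -0.2384 -0.0017]
 [-0.0018 -0.0002 -1.    ]] 0.0 [ 0.2576 -0.1809 -0.5666]
top [[ 0.0222  0.9942 -0.1056  0.4321]
 [-0.9997  0.0227  0.0036  0.0201]
 [ 0.006   0.1054  0.9944  1.1442]
 [ 0.      0.      0.      1.    ]]
top blue_unit 0.75 [230.6, 216.2] [0.4939 0.1847 0.0907]
top blue_hinge 0.62 [215.6, 215.8] [0.5321 0.1873 0.0896]
top blue_pad 0.7 [237.6, 209.8] [0.4758 0.2003 0.0907]
top grey_unit 0.78 [214.8, 347.2] [ 0.5416 -0.1468  0.091 ]
top drops 0.54 [191.8, 293.9] [ 0.604  -0.0112  0.0498]
top lens_case 0.67 [144.4, 278.8] [0.7348 0.032  0.0398]
top round_case 0.59 [268.1, 116.3] [0.3894 0.4585 0.0427]
top occluder 0.81 [269.2, 459.2] [ 0.4055 -0.4764  0.0076]
top cup 0.93 [200.3, 118.7] [0.5765 0.4767 0.0073]
top jar 0.58 [195.5, 459.7] [ 0.6003 -0.4483  0.0831]
scene [[-0.4783 -0.4757  0.7382  1.4607]
 [ 0.8781 -0.2676  0.3965  0.4997]
 [ 0.0089  0.8379  0.5457  0.7544]
 [ 0.      0.      0.      1.    ]]
scene blue_unit 0.95 [249.1, 351.2] [0.5889 0.2301 0.0616]
scene blue_unit 0.39 [251.2, 455.0] [0.4445 0.4506 0.0405]
scene blue_hinge 0.72 [228.0, 344.3] [0.5542 0.1957 0.0905]
scene blue_pad 0.69 [210.0, 357.5] [0.3937 0.1746 0.0454]
scene blue_pad 0.6 [293.9, 445.6] [0.6064 0.4629 0.036 ]
scene grey_unit 0.87 [214.3, 225.4] [ 0.6313 -0.1037  0.078 ]
scene grey_unit 0.24 [162.6, 176.1] [ 0.3525 -0.5023  0.0022]
scene drops 0.73 [237.7, 264.8] [0.6171 0.0061 0.033 ]
scene lens_case 0.66 [276.4, 250.9] [0.7682 0.0566 0.0381]
scene round_case 0.71 [245.9, 461.9] [0.4184 0.4618 0.0437]
scene occluder 0.64 [166.8, 175.1] [ 0.3883 -0.4767  0.0089]
scene cup 0.81 [276.2, 449.6] [0.5474 0.4585 0.0408]
scene jar 0.64 [188.9, 135.2] [ 0.6155 -0.4352  0.0508]
```

View pics/top0.png

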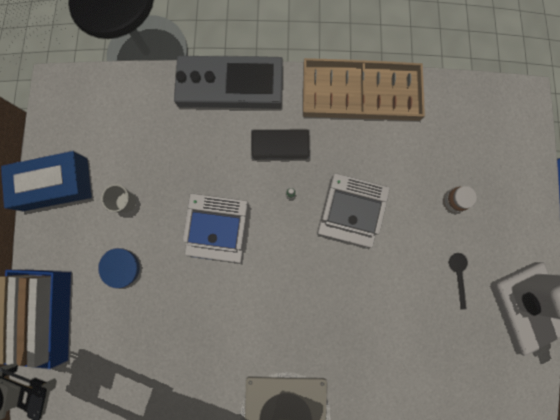

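View pics/scene0.png

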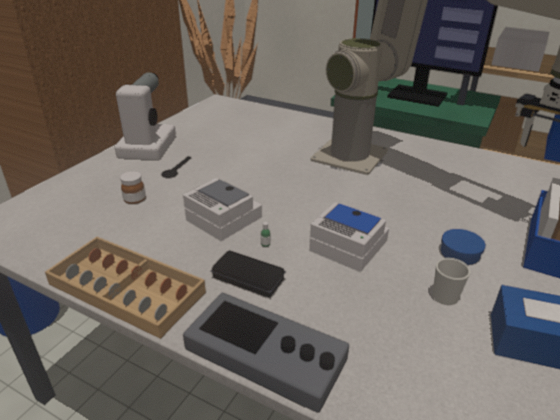

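```bash
python3 - <<'E'
from h import *
np.set_printoptions(precision=4,suppress=True)
f=grab_frame("top");W=cloud(f);im=f["frame"].astype(int)
hsv=cv2.cvtColor(f["frame"],cv2.COLOR_RGB2HSV)
x,y,z=W[...,0],W[...,1],W[...,2]
# unit top
m=(z>0.08)&(z<0.1)&(x>.38)&(x<.65)&(y>0.05)&(y<.31)
print(m.sum(),np.nanmedian(z[m]))
r=cv2.minAreaRect(W[m][:,:2].astype(np.float32)*1000);print("unit rect",r);print(cv2.boxPoints(r))
b=m&(hsv[...,0]>95)&(hsv[...,0]<130)&(hsv[...,1]>90)
r=cv2.minAreaRect(W[b][:,:2].astype(np.float32)*1000);print("blue",b.sum(),r);print(cv2.boxPoints(r))
k=m&(hsv[...,2]<60)
print("black",k.sum(),W[k].mean(0))
E
```

```text
2876 0.08940929025775679
unit rect ((515.5185546875, 190.3288116455078), (152.6459503173828, 132.6329803466797), 83.71163177490234)
[[441.2412 121.7289]
 [573.0762 107.2012]
 [589.7959 258.9288]
 [457.9609 273.4564]]
blue 1335 ((496.1402893066406, 192.18017578125), (119.45475769042969, 76.45658111572266), 83.61296844482422)
[[451.505  137.0762]
 [527.487  128.5708]
 [540.7756 247.2842]
 [464.7936 255.7895]]
black 44 [0.4749 0.1945 0.0909]
```

The top view shows the blue flap centred near pixel (229,215) with its black pad at (238,212). The white rear strip is at the top of the picture, away from the robot, and the grey unit is at (210,353). Next I check the unit pose in the scene camera and write a helper to plan moves.

```bash
cat >> h.py <<'E'
import sys
from scipy.spatial.transform import Rotation as Ro
O=np.array([0.4965,0.192,0.0]);YAW=-6.4
def U(p,mm=True):
    return O+Ro.from_euler('z',YAW,degrees=True).apply(np.array(p)/1000)
# target tool rotation: tool x=unit y, z down, tilted: tilt>0 leans hand toward unit -x (front)
def Rt(tilt=0):
    R=np.array([[0,1,0],[1,0,0],[0,0,-1.]])  # cols x=(0,1,0) y=(1,0,0) z=(0,0,-1)
    return (Ro.from_euler('z',YAW,degrees=True)*Ro.from_euler('y',-tilt,degrees=True)*Ro.from_matrix(R)).as_matrix()
def plan(p,tilt=0,off=8):
    """p: unit-frame mm of fingertip centre"""
    s=state();R=np.array(s["tcp_rot"]);R2=Rt(tilt)
    t=U(p)-R2[:,2]*off/1000
    d=R.T@(t-np.array(s["tool_pos"]))*1000
    rv=Ro.from_matrix(R.T@R2).as_rotvec(degrees=True)
    print("to",p,"tilt",tilt,"xyz",d.round(1),"rot",rv.round(1))
def tip():
    s=state();R=np.array(s["tcp_rot"]);t=np.array(s["tool_pos"])+R[:,2]*.008
    u=Ro.from_euler('z',-YAW,degrees=True).apply(t-O)*1000
    print("t",s["time"],"tip unit",u.round(1),"F",np.array(s["wrist_force"]).round(1),"w",s["width"])
E
python3 - <<'E'
from h import *
np.set_printoptions(precision=4,suppress=True)
f=grab_frame("scene");W=cloud(f)
hsv=cv2.cvtColor(f["frame"],cv2.COLOR_RGB2HSV)
x,y,z=W[...,0],W[...,1],W[...,2]
m=(z>0.082)&(z<0.1)&(x>.38)&(x<.65)&(y>0.05)&(y<.31)
b=m&(hsv[...,0]>95)&(hsv[...,0]<130)&(hsv[...,1]>90)
r=cv2.minAreaRect(W[b][:,:2].astype(np.float32)*1000);print("blue",b.sum(),r);print(cv2.boxPoints(r),np.median(z[b]))
tip();plan([-22,0,130])
E
```

```text
blue 777 ((499.49005126953125, 195.23025512695312), (120.70918273925781, 79.61033630371094), 84.321044921875)
[[453.9079 139.1108]
 [533.1275 131.233 ]
 [545.0722 251.3497]
 [465.8526 259.2275]] 0.08995139883722436
t 1.2 tip unit [-394.8  348.9  218.6] F [-0.6 -0.2 -0.5] w 0.09297857468823865
to [-22, 0, 130] tilt 0 xyz [-298.   414.6   88.6] rot [ 0.  -0.  -7.4]
```

```bash
sed -i 's/^O=.*/O=np.array([0.498,0.1936,0.0]);YAW=-6.1/' h.py; python3 -c "
from h import *
plan([-22,0,130])"
```

```text
to [-22, 0, 130] tilt 0 xyz [-296.2  415.7   88.6] rot [ 0.  -0.  -7.7]
```

Call:
{"op": "move_arm", "data": {"gripper": [1, 1, 1, 1, 1], "xyz": [[-36, 50, 0], [-36, 50, 0], [-36, 50, 0], [-36, 50, 0], [-36, 50, 0]], "rot": [[0, 0, 0], [0, 0, 0], [0, 0, 0], [0, 0, 0], [0, 0, 0]]}}

```text
time: 1.82
tool_pos: [0.3448, 0.3463, 0.2262]
tcp_rot: [[0.23, 0.973, 0.001], [0.973, -0.23, 0.001], [0.001, 0.001, -1.0]]
wrist_force: [1.2, 0.0, 0.6]
width: 0.0475
```

```bash
python3 -c "
from h import *
tip();plan([-22,0,130])"
```

```text
t 1.825 tip unit [-168.6  135.6  218.2] F [1.2 0.  0.6] w 0.047494062986799826
to [-22, 0, 130] tilt 0 xyz [-116.2  162.4   88.1] rot [ 0.  -0.1 -7.2]
```

Call:
{"op": "move_arm", "data": {"gripper": [1, 1, 1, 1, 1], "xyz": [[-37, 50, 10], [-33, 50, 20], [-30, 50, 30], [-10, 12, 20], [0, 0, 0]], "rot": [[0, 0, -3], [0, 0, -3], [0, 0, -1.2], [0, 0, 0], [0, 0, 0]]}}

```text
time: 2.45
tool_pos: [0.4858, 0.2081, 0.1496]
tcp_rot: [[0.109, 0.994, 0.006], [0.994, -0.109, 0.004], [0.004, 0.006, -1.0]]
wrist_force: [0.0, 0.6, 0.6]
width: 0.0012
```

```bash
python3 -c "
from h import *
tip();plan([-22,0,95])
f=grab_frame('scene');save(f,'s1')"
```

```text
t 2.45 tip unit [-13.6  13.1 141.6] F [0.  0.6 0.6] w 0.001160335969778871
to [-22, 0, 95] tilt 0 xyz [-13.3  -8.6  46.5] rot [ 0.3 -0.2 -0.1]
```

View pics/s1.png

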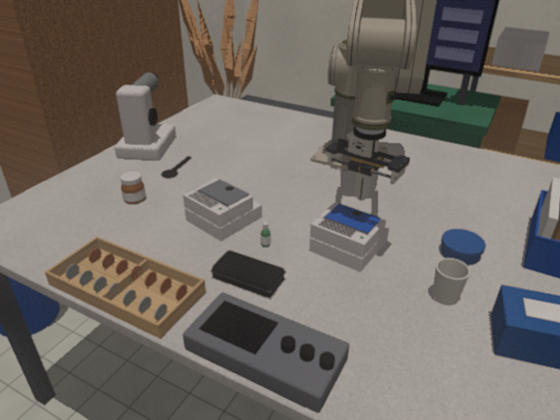

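The closed fingers are above the blue flap, at about (355,195). Next I go down to just above the pad.

Call:
{"op": "move_arm", "data": {"gripper": [1, 1, 1], "xyz": [[-13, -8, 30], [0, 0, 15], [0, 0, 3]], "rot": [[0, 0, 0], [0, 0, 0], [0, 0, 0]]}}

```text
time: 2.88
tool_pos: [0.4782, 0.2005, 0.1061]
tcp_rot: [[0.105, 0.994, 0.014], [0.994, -0.105, 0.007], [0.008, 0.013, -1.0]]
wrist_force: [-0.1, 0.5, 1.1]
width: 0.0004
```

```bash
python3 -c "
from h import *
tip();plan([-22,0,82])"
```

```text
t 2.875 tip unit [-20.3   4.8  98.1] F [-0.1  0.5  1.1] w 0.0003766636298955306
to [-22, 0, 82] tilt 0 xyz [-4.9 -1.8 16.1] rot [ 0.7 -0.5  0.1]
```

Call:
{"op": "move_arm", "data": {"gripper": [1, 1, 1, 1], "xyz": [[-5, -2, 8], [0, 0, 5], [0, 0, 4], [0, 0, 2]], "rot": [[0, 0, 0], [0, 0, 0], [0, 0, 0], [0, 0, 0]]}}

```text
time: 3.38
tool_pos: [0.4774, 0.1972, 0.0903]
tcp_rot: [[0.103, 0.994, 0.017], [0.995, -0.104, 0.008], [0.01, 0.016, -1.0]]
wrist_force: [-11.4, -5.0, 21.3]
width: 0.0007
```

```bash
python3 -c "
from h import *
tip()"
```

```text
t 3.375 tip unit [-20.8   1.4  82.3] F [-11.4  -5.   21.3] w 0.0006949841610956067
```

The flap is at its stop: tip at 82.3 mm, 21 N. Now I release it and move out of the way forward and up.

Call:
{"op": "move_arm", "data": {"gripper": [1, 1, 1, 1, 1], "xyz": [[0, -5, -15], [0, -45, -40], [0, -45, -40], [0, 0, 0], [0, 0, 0]], "rot": [[0, 0, 0], [0, 0, 0], [0, 0, 0], [0, 0, 0], [0, 0, 0]]}}

```text
time: 4.0
tool_pos: [0.3802, 0.2072, 0.188]
tcp_rot: [[0.104, 0.994, 0.02], [0.994, -0.104, 0.01], [0.012, 0.019, -1.0]]
wrist_force: [-0.2, 0.2, -0.4]
width: 0.0005
```

```bash
python3 -c "
from h import *
tip()
f=grab_frame('scene');save(f,'s2');print(mark_of('scene','blue_breaker_top')[:2])
g=grab_frame('top');save(g,'t2')
for n in ('blue_breaker_top','blue_pad','blue_hinge'):
  for m in mark_of('top',n)[:2]:print(n,m,pt_d(g,m['position']),pt_z(g,m['position'],.068))
v=np.hstack([cv2.resize(f['frame'][150:290,270:430],None,fx=2.5,fy=2.5),cv2.resize(g['frame'][150:290,140:300],None,fx=2.5,fy=2.5)])
save({'frame':v},'c2')"
```

```text
t 4.0 tip unit [-118.5    1.1  180. ] F [-0.2  0.2 -0.4] w 0.0005121332732516455
[]
blue_breaker_top {'position': [233.0, 208.3], 'score': 0.46} [0.48851296 0.20855825 0.06782744] [0.48850391 0.20852803 0.068     ]
blue_pad {'position': [212.5, 208.7], 'score': 0.56} [0.53964997 0.20588395 0.0891789 ] [0.54180928 0.20961314 0.068     ]
blue_hinge {'position': [217.4, 212.3], 'score': 0.93} [0.52064916 0.18379689 0.16323125] [0.5292469  0.19968687 0.068     ]
```

View pics/c2.png

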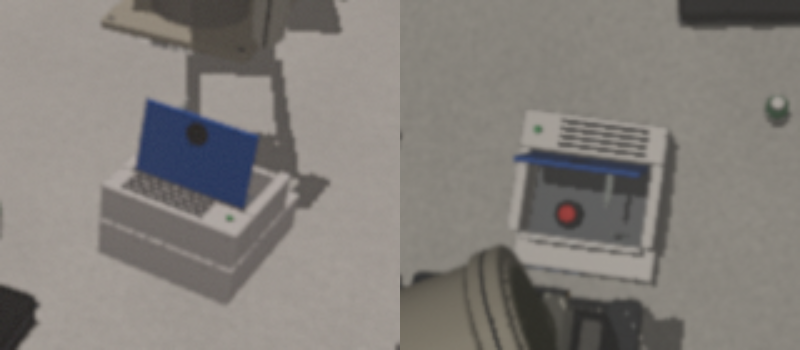

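The flap stands open, and the red plunger is visible in the top view near (235,207).

```bash
python3 -c "
from h import *
tip()
g=grab_frame('top');h=cv2.cvtColor(g['frame'],cv2.COLOR_RGB2HSV)
m=((h[...,0]<10)|(h[...,0]>170))&(h[...,1]>110);m[:200]=0;m[270:]=0;m[:,:170]=0;m[:,260:]=0
r,c=np.nonzero(m);print(len(r),r.mean(),c.mean(),pt_z(g,(r.mean(),c.mean()),.068),U([-16,20,68]))
plan([-16,20,100],12)"
```

```text
t 4.3 tip unit [-118.8    0.6  178.7] F [-0.3  0.1 -0.3] w 0.00017345483544940342
41 235.0 206.2439024390244 [0.48319713 0.21368216 0.068     ] [0.48421587 0.21518698 0.068     ]
to [-16, 20, 100] tilt 12 xyz [ 18.5 100.   80.9] rot [-11.1  -0.6   0. ]
```

Call:
{"op": "move_arm", "data": {"gripper": [1, 1, 1, 1, 1], "xyz": [[6, 30, 8], [6, 30, 8], [5, 25, 20], [0, 10, 25], [0, 0, 0]], "rot": [[-4, 0, 0], [-4, 0, 0], [-3, 0, 0], [0, 0, 0], [0, 0, 0]]}}

```text
time: 4.97
tool_pos: [0.4876, 0.2126, 0.1319]
tcp_rot: [[0.106, 0.972, 0.208], [0.994, -0.106, -0.014], [0.008, 0.208, -0.978]]
wrist_force: [-1.2, -0.3, -0.0]
width: 0.0003
```

```bash
python3 -c "
from h import *
tip()
plan([-16.5,19,80],12)"
```

```text
t 4.975 tip unit [-10.7  17.8 124.1] F [-1.2 -0.3 -0. ] w 0.0002636448350424958
to [-16.5, 19, 80] tilt 12 xyz [  0.9 -14.9  41.9] rot [ 0.  -0.5 -0.1]
```

Call:
{"op": "move_arm", "data": {"gripper": [1, 1, 1, 1], "xyz": [[1, -15, 10], [0, 0, 15], [0, 0, 15], [0, 0, 0]], "rot": [[0, 0, 0], [0, 0, 0], [0, 0, 0], [0, 0, 0]]}}

```text
time: 5.48
tool_pos: [0.4823, 0.2146, 0.0893]
tcp_rot: [[0.107, 0.972, 0.208], [0.994, -0.106, -0.014], [0.009, 0.209, -0.978]]
wrist_force: [-0.5, -0.5, -0.6]
width: 0.0005
```

```bash
python3 -c "
from h import *
tip()
plan([-16.5,19,62],12)"
```

```text
t 5.475 tip unit [-16.2  19.3  81.5] F [-0.5 -0.5 -0.6] w 0.0005361297010996399
to [-16.5, 19, 62] tilt 12 xyz [-0.4 -4.4 19. ] rot [ 0.  -0.5 -0.1]
```

Call:
{"op": "move_arm", "data": {"gripper": [1, 1, 1, 1], "xyz": [[0, -1, 7], [0, -1, 5], [0, -1, 4], [0, 0, 2]], "rot": [[0, 0, 0], [0, 0, 0], [0, 0, 0], [0, 0, 0]]}}

```text
time: 5.98
tool_pos: [0.4843, 0.2149, 0.0715]
tcp_rot: [[0.107, 0.972, 0.21], [0.994, -0.107, -0.013], [0.01, 0.21, -0.978]]
wrist_force: [-3.3, 0.6, 5.8]
width: 0.0005
```

```bash
python3 -c "
from h import *
tip()"
```

```text
t 5.975 tip unit [-14.2  19.8  63.7] F [-3.3  0.6  5.8] w 0.0004527222657217852
```

Call:
{"op": "move_arm", "data": {"gripper": [1, 1, 1], "xyz": [[0, 0, 2], [0, 0, 2], [0, 0, 2]], "rot": [[0, 0, 0], [0, 0, 0], [0, 0, 0]]}}

```text
time: 6.35
tool_pos: [0.4848, 0.2151, 0.0707]
tcp_rot: [[0.107, 0.972, 0.208], [0.994, -0.107, -0.014], [0.008, 0.208, -0.978]]
wrist_force: [-20.0, -6.2, 27.9]
width: 0.0006
```

```bash
python3 -c "
from h import *
tip()"
```

```text
t 6.35 tip unit [-13.7  20.   62.8] F [-20.   -6.2  27.9] w 0.0005662575829304062
```

It hit a hard stop with the fingertip corner at about 61–62 mm, which matches "fully in". I back off and check.

Call:
{"op": "move_arm", "data": {"gripper": [1, 1, 1, 1], "xyz": [[0, 0, -30], [0, -20, -50], [0, -45, -50], [0, -30, -20]], "rot": [[0, 0, 0], [3, 0, 0], [4, 0, 0], [4, 0, 0]]}}

```text
time: 6.85
tool_pos: [0.3662, 0.2265, 0.2043]
tcp_rot: [[0.107, 0.994, 0.012], [0.994, -0.107, 0.007], [0.008, 0.011, -1.0]]
wrist_force: [0.1, 0.4, -0.7]
width: 0.0008
```

```bash
python3 -c "
from h import *
tip()
g=grab_frame('top');h=cv2.cvtColor(g['frame'],cv2.COLOR_RGB2HSV)
m=((h[...,0]<10)|(h[...,0]>170))&(h[...,1]>110);m[:200]=0;m[270:]=0;m[:,:170]=0;m[:,260:]=0
W=cloud(g);r,c=np.nonzero(m);print(len(r),np.median(W[m],axis=0))
k=(np.hypot(W[...,0]-.4842,W[...,1]-.2152)<.007);print('plunger z',np.nanmedian(W[k][:,2]),k.sum())
save({'frame':cv2.resize(g['frame'][150:290,140:300],None,fx=4,fy=4)},'c3')
plan([65,0,190],0)"
```

```text
t 6.85 tip unit [-134.5   18.7  196.3] F [ 0.1  0.4 -0.7] w 0.0007702442509052723
38 [nan nan nan]
plunger z 0.0633621524960164 22
to [65, 0, 190] tilt 0 xyz [-19.1 200.8   9.6] rot [ 0.5 -0.5 -0. ]
```

View pics/c3.png

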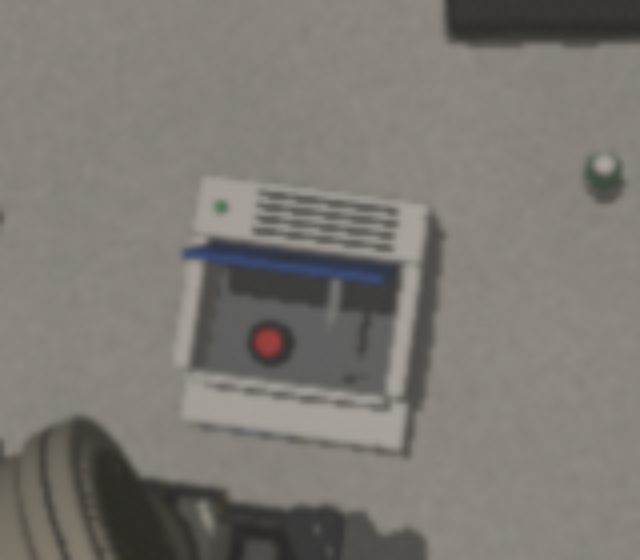

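The plunger reads 63 mm. With the ~1.5 mm depth bias that is fully in. Next I go over the flap to its rear.

Call:
{"op": "move_arm", "data": {"gripper": [1, 1, 1, 1, 1], "xyz": [[-5, 45, -8], [-5, 52, 0], [-5, 52, 0], [-4, 45, 0], [0, 10, 0]], "rot": [[0, 0, 0], [0, 0, 0], [0, 0, 0], [0, 0, 0], [0, 0, 0]]}}

```text
time: 7.52
tool_pos: [0.5738, 0.1855, 0.2148]
tcp_rot: [[0.105, 0.994, 0.017], [0.994, -0.105, 0.009], [0.01, 0.016, -1.0]]
wrist_force: [-0.9, -0.4, 0.3]
width: 0.0006
```

```bash
python3 -c "
from h import *
tip();plan([65,0,150])"
```

```text
t 7.525 tip unit [7.640e+01 1.000e-01 2.068e+02] F [-0.9 -0.4  0.3] w 0.0006039226565325942
to [65, 0, 150] tilt 0 xyz [ -0.6 -12.2  56.6] rot [ 0.9 -0.6  0.1]
```

Call:
{"op": "move_arm", "data": {"gripper": [1, 1, 1, 1], "xyz": [[0, -4, 30], [0, -4, 20], [0, -4, 4], [0, -12, 0]], "rot": [[0, 0, 0], [0, 0, 0], [0, 0, 0], [0, 0, 0]]}}

```text
time: 8.02
tool_pos: [0.5504, 0.1887, 0.1576]
tcp_rot: [[0.105, 0.994, 0.018], [0.994, -0.105, 0.008], [0.01, 0.017, -1.0]]
wrist_force: [0.1, -0.1, 0.7]
width: 0.0004
```

```bash
python3 -c "
from h import *
tip();plan([16,0,145])"
```

```text
t 8.025 tip unit [ 52.7   0.7 149.6] F [ 0.1 -0.1  0.7] w 0.0004244742105535163
to [16, 0, 145] tilt 0 xyz [ -0.7 -36.7   3.9] rot [ 1.  -0.6  0.1]
```

Call:
{"op": "move_arm", "data": {"gripper": [1, 1, 1, 1], "xyz": [[0, -14, 0], [0, -12, 1], [0, -10, 3], [0, -6, 4]], "rot": [[0, 0, 0], [0, 0, 0], [0, 0, 0], [0, 0, 0]]}}

```text
time: 8.52
tool_pos: [0.5077, 0.1942, 0.1525]
tcp_rot: [[0.104, 0.994, 0.026], [0.994, -0.104, 0.009], [0.012, 0.024, -1.0]]
wrist_force: [-0.2, -0.5, 1.5]
width: 0.0007
```

```bash
python3 -c "
from h import *
tip();plan([1,0,135]);plan([-10,0,121])"
```

```text
t 8.525 tip unit [  9.8   1.8 144.5] F [-0.2 -0.5  1.5] w 0.0006674009445005373
to [1, 0, 135] tilt 0 xyz [-1.8 -8.8  9.3] rot [ 1.4 -0.7  0.1]
to [-10, 0, 121] tilt 0 xyz [ -1.9 -20.2  23. ] rot [ 1.4 -0.7  0.1]
```

```bash
python3 -c "
from h import *
f=grab_frame('scene');save({'frame':cv2.resize(f['frame'][130:290,270:430],None,fx=3.5,fy=3.5)},'c4');tip()"
```

```text
t 8.575 tip unit [  9.    1.7 143.7] F [1.4 0.5 2. ] w 0.0004043165257689325
```

View pics/c4.png

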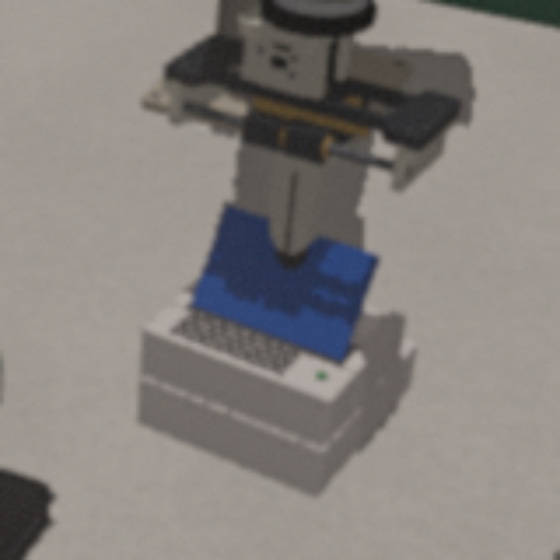

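The fingertips are on the flap's rear face at the mark and the flap leans forward. I carry on along the arc.

Call:
{"op": "move_arm", "data": {"gripper": [1, 1, 1, 1, 1], "xyz": [[-1, -8, 9], [-1, -7, 10], [0, -5, 10], [0, -3, 10], [0, -1, 8]], "rot": [[0, 0, 0], [0, 0, 0], [0, 0, 0], [0, 0, 0], [0, 0, 0]]}}

```text
time: 9.2
tool_pos: [0.4816, 0.1958, 0.1011]
tcp_rot: [[0.104, 0.994, 0.022], [0.995, -0.104, 0.01], [0.012, 0.021, -1.0]]
wrist_force: [-2.8, 0.9, 4.2]
width: 0.0003
```

```bash
python3 -c "
from h import *
tip();plan([-20,0,90])"
```

```text
t 9.2 tip unit [-16.3   0.6  93.1] F [-2.8  0.9  4.2] w 0.0003315652500087652
to [-20, 0, 90] tilt 0 xyz [-0.5 -3.6  3. ] rot [ 1.2 -0.7  0.1]
```

Call:
{"op": "move_arm", "data": {"gripper": [1, 1, 1, 1], "xyz": [[0, -4, 4], [0, -1, 4], [0, 0, 4], [0, 0, 3]], "rot": [[0, 0, 0], [0, 0, 0], [0, 0, 0], [0, 0, 0]]}}

```text
time: 9.7
tool_pos: [0.4782, 0.1964, 0.09]
tcp_rot: [[0.104, 0.994, 0.024], [0.995, -0.104, 0.009], [0.012, 0.023, -1.0]]
wrist_force: [-22.3, -6.7, 41.4]
width: 0.0008
```

```bash
python3 -c "
from h import *
tip()"
```

```text
t 9.7 tip unit [-19.8   0.8  82. ] F [-22.3  -6.7  41.4] w 0.0007518270719646847
```

The flap is at its stop again (tip 82 mm, 41 N). I release straight up.

Call:
{"op": "move_arm", "data": {"gripper": [1, 1, 1, 1, 1], "xyz": [[0, 0, -10], [0, -10, -30], [0, -40, -45], [0, -40, -45], [0, 0, 0]], "rot": [[0, 0, 0], [0, 0, 0], [0, 0, 0], [0, 0, 0], [0, 0, 0]]}}

```text
time: 10.32
tool_pos: [0.3822, 0.2044, 0.221]
tcp_rot: [[0.105, 0.994, 0.021], [0.994, -0.105, 0.009], [0.012, 0.02, -1.0]]
wrist_force: [-0.3, -0.3, 0.3]
width: 0.0002
```

Call:
{"op": "move_arm", "data": {"gripper": [1, 1, 1, 1, 1], "xyz": [[0, -20, -10], [0, 0, 0], [0, 0, 0], [0, 0, 0], [0, 0, 0]], "rot": [[0, 0, 0], [0, 0, 0], [0, 0, 0], [0, 0, 0], [0, 0, 0]]}}

```text
time: 10.95
tool_pos: [0.362, 0.2052, 0.2261]
tcp_rot: [[0.106, 0.994, 0.016], [0.994, -0.106, 0.007], [0.008, 0.015, -1.0]]
wrist_force: [0.3, -0.2, 0.4]
width: 0.0001
```

```bash
python3 -c "
from h import *
tip()
f=grab_frame('scene');g=grab_frame('top');W=cloud(g)
hsv=cv2.cvtColor(g['frame'],cv2.COLOR_RGB2HSV)
b=(hsv[...,0]>95)&(hsv[...,0]<130)&(hsv[...,1]>90)&(W[...,0]>.4)&(W[...,0]<.6)&(W[...,1]>.1)&(W[...,1]<.3)
P=W[b];A=np.c_[P[:,:2],np.ones(len(P))];print(len(P),np.median(P[:,2]),np.linalg.lstsq(A,P[:,2],rcond=None)[0])
v=np.hstack([cv2.resize(f['frame'][130:290,200:400],None,fx=2,fy=2),cv2.resize(g['frame'][130:290,190:390],None,fx=2,fy=2)])
save({'frame':v},'c5')
for n in('drops','lens_case','round_case','occluder','cup','jar','grey_unit'):
    for m in boxes_of('top',n)[:1]:print(n,m['position'])"
```

```text
t 10.95 tip unit [-136.3   -2.8  218.1] F [ 0.3 -0.2  0.4] w 6.766975825536065e-05
1341 0.08996778848323439 [-0.01944928  0.00126563  0.09943895]
drops [194.5, 294.7]
lens_case [209.4, 350.2]
round_case [267.3, 116.3]
occluder [270.8, 460.1]
cup [196.4, 119.3]
jar [197.5, 457.7]
grey_unit [209.8, 351.4]
```

View pics/c5.png

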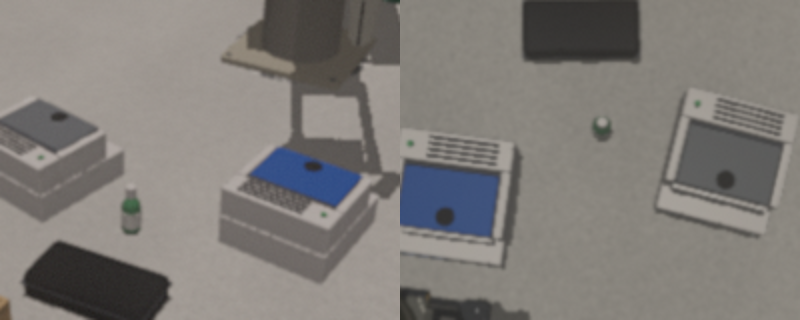

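The blue flap is flush, the grey flap is shut, and the bystanders look to be where they were. The hand is clear, so I hand in.

```bash
python3 -c "
from station import hand_in
print(hand_in())"
```

```text
the job is handed in; nothing more can be done
None
```

I reset the breaker, the blue flap is latched shut again, and the job is handed in at about 11 s; no verdict is reported. I used only the closed fingertips. I pressed the flap mark to its stop and it popped open. Then I pushed the plunger in to a hard stop at about 28 N, and pushed the flap over from behind to its stop at about 41 N before releasing it.

**Last checks:**
- **Blue flap:** it looks flush in both cameras. The plane fitted to it in the top camera tilts 0.02 rad, inside the limit, and its height (90.0 mm) matches the reading before I started (89.4 mm).
- **Plunger:** its top read 63.4 mm in the depth image. The cameras read about 1.5 mm high, so this fits fully in (62 mm). I could not see it again once the flap was shut.
- **Grey flap and bystanders:** the grey flap is shut. The things on the table stayed within a few pixels of where they were.
- **Arm:** it is clear of everything, with a wrist force near zero.

**One disagreement:** in the final picture the detector reported the lens case on top of the grey unit. That was a false report: the picture shows the case where it was.

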